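Shut the feeder cover, then draw the spring release to the mark and hold it

ROBOT

A 6-joint arm with a two-finger parallel gripper is mounted at the origin on the work surface. World frame = base frame: x ahead of the robot, y to its left, z up, the work surface at z = 0. Lengths are in m, angles in rad, forces in N, time in s.
With the tool pointing down it reaches from about 0.35 to 0.85 m from the base axis. Payload 8.1 kg.
Tool frame: the origin (TCP) lies between the finger pads; the fingertips stand 14 mm ahead of it and the grasp point (between the pads) lies 5 mm behind it; z points along the fingers, y is the direction in which the jaws open and shut (so a half turn about z gives the same grasp; the last joint's range is limited). The gripper opens to 93 mm and grips with 3 to 60 N. Pads are 15 mm wide; open, the fingers measure 128 mm over their backs; the gripper's body (75 mm by 188 mm) begins 65 mm behind the grasp point.
Start: joints at [-1.267, 0.13, 1.488, -0, 1.523, -0.085], TCP at [0.227, -0.555, 0.233] pointing down, gripper open.
Joint ranges: [-2.96, 2.96], [-0.89, 2.26], [0.02, 2.5], [-1.34, 4.48], [0, 2.73], [-2.66, 2.66]. Speed limits (rad/s): [2.39, 2.39, 2.79, 3.14, 3.14, 3.14].

INTERFACE

Orientations are given as a rotation vector (axis times angle).
In Python, from plant import robot gives the robot as it stands.
- The arm moves only by the tool step_arm, never from a script. Its argument "targets" is a list of rows, each an object of numbers: "tx", "ty", "tz": the shift along the tool's x, y, z in mm; "ax", "ay", "az": the turn, a rotation vector about the tool's x, y, z in rad; "grip": the closure in counts, from 0 (fully open) to 255 (shut). In form: [{"tx": .., "ty": .., "tz": .., "ax": .., "ay": .., "az": .., "grip": ..}, ...]. A call has 1 to 20 rows; each row shifts and turns the commanded pose from where the row before left it, along the tool's axes as they then stand; what a row does not reach is not made up. A row lasts 1/10 s, in which the tool goes at most 50 mm and 8.59 degrees, less where a joint would pass 70% of its speed; a pose out of reach is approached as far as the arm can. A call with a gripper value outside its range is refused whole. The fingers move at their own pace and stop on an object; "squeeze" is the grip in N (left out, the last holds). Time passes only in rows, so rows that do not move let the fingers close. It gives the time, the measured TCP pose, the force and the opening at its end, in the units of the state.
- robot.read_state(): the state, without advancing time (a new reading comes with each control period).
- robot.read_camera(name): name is "scene" or "top" or "wrist"; returns a dict with "frame" (400x640x3 uint8, blue, green, red), "fx", "fy", "cx", "cy" (pixels), "R" (3x3) and "t" (3): a world point X has camera coordinates R X + t. Camera axes: x right, y down, z forward; pixel columns grow to the right and rows downward; lengths in m; the calibration is good to about 2 mm. A picture is of the moment at which its call begins. There is no depth.
- robot.close_job(): hands the job in, once; it reports no verdict.
The state is a dict: "t": time; "q": joint angles; "dq": joint speeds; "joint_torque": joint torques, N m; "tool_pos": TCP position; "orientation": TCP orientation; "force": force on the tool from outside, world axes, zero at the start; "wrist_torque": the same for the moment, N m; "opening": finger opening in m.
Only numpy, scipy, OpenCV 4.12 (cv2) and the standard library are available. Lean on these libraries where they do the work, as an engineer would, in place of code of your own. Each camera call takes 0.05 s, during which the arm holds its last target.

TASK

Get the filament feeder ready for threading: first slide its flat cover fully shut over the open gear compartment, and only then pull the spring-loaded release handle out until its pointer lines up with the clip-on mark on the bed plate. It springs back if let go, so finish still gripping the handle and holding it steady at the mark; leave the bottle, jar, spool and scraper where they are.

Things in the scene. Friction and masses are not known exactly. Their poses are not given: they have to be found in the camera images.
- feeder: Fixed filament feeder: grey housing 100 (x) x 180 (y) x 58 mm tall; origin at the centre of the housing's underside on the bench, z up, front faces its -x. Open gear compartment 70 x 70 mm in its top, centred at y = +42 mm. Guides along the top at x = +-45 mm reach 68 mm high. A bed plate (aluminium, 8 mm thick, 150 mm wide) reaches from the front, x = -50, to x = -210 mm.
- cover (a joint): The flat cover's slide, in m: 0 = fully shut over the compartment (end stop), 0.078 = fully open (end stop). It grows as the cover moves along the feeder's -y, so shutting moves it towards +y. About 2 N of friction; it stays where it is left.
- cover_grip (a point): Point in the cover's upright tab, on its vertical centre line, 10 mm below its top, 86 mm above the bench. The cover is a plate 80 (x) x 84 (y) x 4 mm on the housing's top, upper face 62 mm above the bench. The tab stands in its middle: 12 mm thick along the feeder's y (sliding direction), 40 mm wide along x, top 96 mm above the bench. Axes as the feeder's.
- pull: Spring-return release slide; origin at bench level below its handle's centre, axes as the feeder's. A steel bar (20 mm wide, 10 to 22 mm above the bench) comes out of the housing's front and carries the handle. At rest at x = -115 mm, y = 0 of the feeder; slides along the feeder's -x only, up to 80 mm. The spring pulls back with 3 N at rest plus 0.15 N per mm (11 N at 55 mm).
- pull_grip (a point): A point in the handle, on its vertical centre line, 55 mm above the bench. The handle is an upright black block 16 mm thick along the feeder's x (the pulling direction), 30 mm wide along its y, from 20 to 75 mm above the bench.
- pointer_tip (a point): Tip of the pointer: a straight black finger 4 mm wide and 4 mm thick (14 to 18 mm above the bench) that sticks out from the slide to the feeder's +y, at the handle's middle (same feeder x as pull); the tip is 34 mm to the +y side of the handle's centre line.
- mark: The mark: black clip fixed on the bed plate, +y side of the slide; axes as the feeder's, origin on its bar's centre line, 8 mm above the bench, at feeder y = +45 mm, 20 to 55 mm further out (-x) than the pointer at rest. Bar 6 mm wide (x), 3 mm high, y = -22 to +16 mm; block 14 x 12 x 18 mm high at its +y end. The pointer passes 3 mm above; at the mark, pull is at x = 0 in this frame.
- bottle: Bystander: closed white plastic bottle, 68 mm across, 170 mm tall, upright; origin at the centre of its underside.
- jar: Bystander: small clear jar with dark cap, 56 mm across, 65 mm tall; origin at the centre of its underside.
- spool: Bystander: spool with black flanges and orange filament, lying flat, 150 mm across, 45 mm tall; origin at the centre of its underside.
- scraper: Bystander: scraper (spatula) about 200 mm long, lying flat; its length is along its x.

How it is judged:
By the outcome, as a careful person would: the job done as asked, in the order asked, and still so for the second after the job is handed in, while the arm keeps its last pose, push and grip.
It also fails if it takes over 45 s, if anything falls off the work surface, if the arm or the gripper's body presses on something with over 40 N, if the wrist force passes 120 N, or if a joint passes its speed limit or range.

## Working session

There is one attempt and no reset: what is moved stays moved. The work goes in short steps, Python scripts to look and compute and a tool call to move; the robot and the scene stay as the last step left them, time stands still between calls to the robot, and variables do not carry over. Pictures are saved under pics/ and viewed, and the job is handed in when it is done.

Besides the shell and the picture viewer there is one more tool, called after "Call:" as a command line: name --argument value ..., lists and objects as JSON in quotes. step_arm: Moves the arm, as the interface text tells. Its arguments: {"type":"object","properties":{"targets":{"type":"array"},"squeeze":{"type":"number"}},"required":["targets"]}

```bash
mkdir -p pics; ls; python3 - <<'E'
from plant import robot
import cv2, numpy as np
s=robot.read_state(); print({k:np.round(v,3).tolist() for k,v in s.items()})
for n in ("scene","top","wrist"):
    c=robot.read_camera(n); cv2.imwrite(f"pics/{n}0.png",c["frame"])
    print(n,c["fx"],c["cx"],c["cy"],np.round(c["R"],4).tolist(),np.round(c["t"],4).tolist(), "cam", np.round(-np.array(c["R"]).T@c["t"],3))
    import pickle; pickle.dump(c,open(f"pics/{n}0.pkl","wb"))
E
```

```text
pics
{'t': 0.0, 'q': [-1.267, 0.131, 1.489, -0.0, 1.523, -0.085], 'dq': [-0.001, 0.002, -0.0, -0.002, 0.001, 0.0], 'joint_torque': [0.002, -55.983, -49.176, 0.077, 0.035, -0.0], 'tool_pos': [0.227, -0.555, 0.232], 'orientation': [-3.081, -0.607, 0.0], 'force': [0.267, -0.12, -0.067], 'wrist_torque': [0.059, 0.034, -0.003], 'opening': 0.093}
scene 381.21844535015293 322.2546503208975 199.5183421138463 [[-0.0709, 0.9975, 0.0002], [0.7681, 0.0548, -0.638], [-0.6364, -0.0451, -0.77]] [0.042, -0.3737, 1.4041] cam [1.184 0.042 0.843]
top 402.1395183679663 325.3210742652637 201.75675699524965 [[-0.0258, -0.9997, -0.0056], [-0.9797, 0.0264, -0.1987], [0.1988, 0.0004, -0.98]] [0.0359, 0.5371, 1.0416] cam [0.32  0.021 1.128]
wrist 357.3927154170298 316.1381939098638 203.7284921301832 [[0.38, -0.925, -0.0011], [-0.8984, -0.3694, 0.2377], [-0.2203, -0.0894, -0.9713]] [-0.601, -0.0285, 0.3895] cam [ 0.289 -0.532  0.384]
```

View pics/scene0.png

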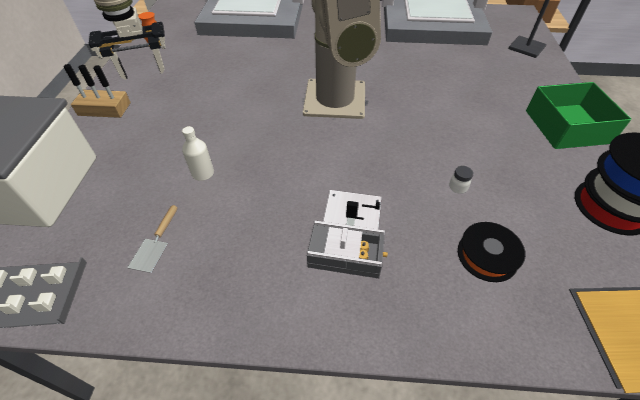

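View pics/top0.png

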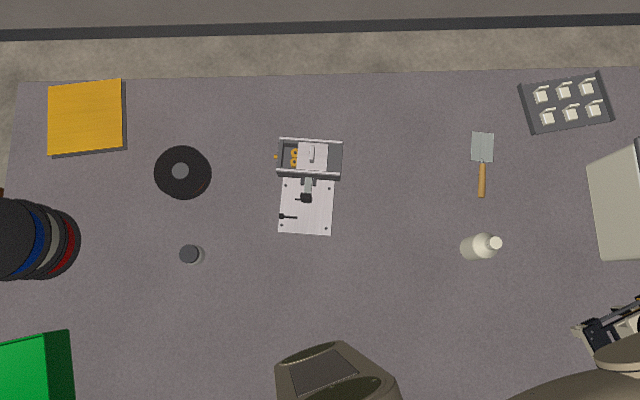

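The scene view shows the feeder at about (345,235), with its bed plate towards the robot. The top view has the feeder at (310,158), the handle at (306,196) and the mark clip at (288,216). I'll zoom in next.

```bash
python3 - <<'E'
import cv2
a=cv2.imread("pics/top0.png")[128:243,262:357]; cv2.imwrite("pics/topz.png",cv2.resize(a,None,fx=5,fy=5,interpolation=cv2.INTER_CUBIC))
a=cv2.imread("pics/scene0.png")[183:283,298:398]; cv2.imwrite("pics/scz.png",cv2.resize(a,None,fx=5.5,fy=5.5,interpolation=cv2.INTER_CUBIC))
E
```

```text
(no output)
```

View pics/topz.png

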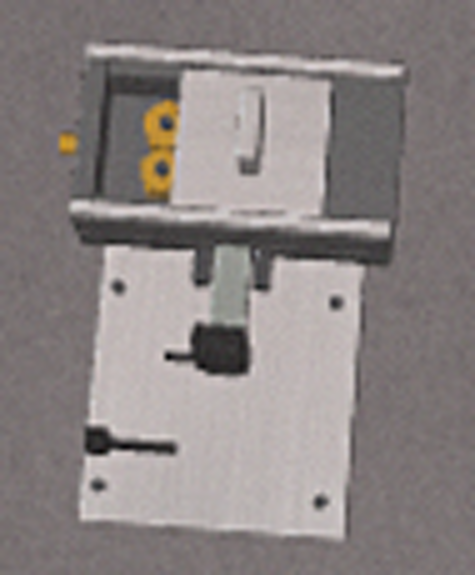

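View pics/scz.png

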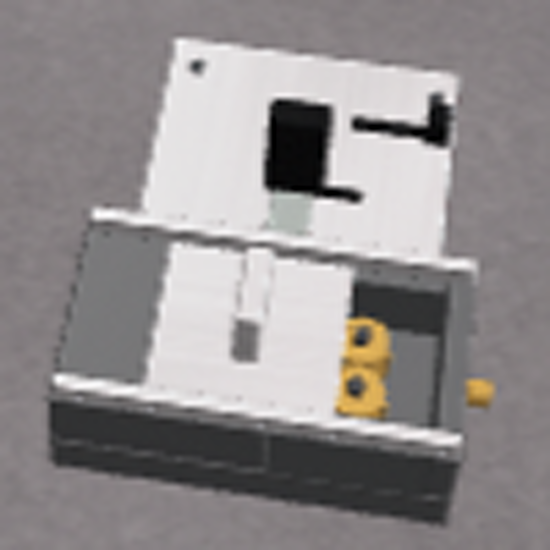

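The zoom shows the cover about half open, with its tab at top-image (312,154). The handle is at (306,197), the pointer tip at (295,199), and the mark bar runs (284–297, 216). I'll get a rough pose first, then look with the wrist camera.

```bash
cat > h.py <<'E'
import numpy as np, pickle, cv2
from scipy.spatial.transform import Rotation as Ro
def ray(c,uv,z):
    R=np.array(c["R"]);t=np.array(c["t"]).ravel();o=-R.T@t
    d=R.T@np.array([(uv[0]-c["cx"])/c["fx"],(uv[1]-c["cy"])/c["fy"],1.])
    return o+d*(z-o[2])/d[2]
def proj(c,X):
    p=np.array(c["R"])@np.asarray(X)+np.array(c["t"]).ravel()
    return np.array([c["fx"]*p[0]/p[2]+c["cx"],c["fy"]*p[1]/p[2]+c["cy"]])
def fit(Ps,Qs): # 2D rigid: world = R(yaw) feeder + o
    Ps=np.array(Ps);Qs=np.array(Qs);pc=Ps.mean(0);qc=Qs.mean(0)
    a=Ps-pc;b=Qs-qc
    yaw=np.arctan2((a[:,0]*b[:,1]-a[:,1]*b[:,0]).sum(),(a*b).sum())
    R=np.array([[np.cos(yaw),-np.sin(yaw)],[np.sin(yaw),np.cos(yaw)]]);o=qc-R@pc
    return yaw,o,R,(a@R.T-b)
E
python3 - <<'E'
from h import *
c=pickle.load(open("pics/top0.pkl","rb"))
z=lambda x,y:(262+x/5,128+y/5)
L=[((-.210,.075),z(80,520),.008),((-.210,-.075),z(345,538),.008),((.05,.09),z(88,45),.068),((.05,-.09),z(405,66),.068)]
Q=[ray(c,u,h)[:2] for _,u,h in L]
yaw,o,R,res=fit([l[0] for l in L],Q); print(np.degrees(yaw),o,res*1e3)
F=lambda w:R.T@(np.array(w[:2])-o)*1e3
print("tab",F(ray(c,z(252,88),.096)),F(ray(c,z(248,170),.06)))
print("pt",F(ray(c,z(168,356),.016)),"mark",F(ray(c,z(175,448),.011)))
print("cover edge",F(ray(c,z(180,140),.062)),F(ray(c,z(328,140),.062)))
c2=pickle.load(open("pics/wrist0.pkl","rb"))
s=Ro.from_rotvec([-3.081,-.607,0]).as_matrix(); print(s)
E
```

```text
-5.746746139562266 [0.66503092 0.06131309] [[-0.75105458  0.50687863]
 [-1.73604255 -0.67765957]
 [ 1.656551    1.73013995]
 [ 0.83054612 -1.55935901]]
tab [20.34105211 -6.76075384] [-14.7359045   -6.04324332]
pt [-113.73693113   32.98459878] mark [-165.09404277   24.82989196]
cover edge [-0.8401424  32.79990503] [  5.11106094 -48.94395529]
[[ 9.25271584e-01  3.79305188e-01 -2.64458897e-04]
 [ 3.79305188e-01 -9.25270648e-01  1.34233585e-03]
 [ 2.64458897e-04 -1.34233585e-03 -9.99999064e-01]]
```

Call:
step_arm --targets '[{"tx": 10,"ty": -6,"tz": 0,"grip": 0},{"tx": 22,"ty": -14,"grip": 0},{"tx": 35.5,"ty": -22.3,"tz": -2,"grip": 0},{"tx": 35.5,"ty": -22.3,"tz": -2,"grip": 0},{"tx": 35.5,"ty": -22.3,"tz": -2,"grip": 0},{"tx": 35.5,"ty": -22.3,"tz": -2,"grip": 0},{"tx": 35.5,"ty": -22.3,"tz": -2,"grip": 0},{"tx": 35.5,"ty": -22.3,"tz": -2,"grip": 0},{"tx": 35.5,"ty": -22.3,"tz": -2,"grip": 0},{"tx": 35.5,"ty": -22.3,"tz": -2,"grip": 0},{"tx": 35.5,"ty": -22.3,"tz": -2,"grip": 0},{"tx": 35.5,"ty": -22.3,"tz": -2,"grip": 0},{"tx": 35.5,"ty": -22.3,"grip": 0},{"tx": 35.5,"ty": -22.3,"grip": 0},{"tx": 35.5,"ty": -22.3,"grip": 0},{"tx": 35.5,"ty": -22.3,"grip": 0},{"tx": 35.5,"ty": -22.3,"grip": 0},{"tx": 35.5,"ty": -22.3,"grip": 0},{"tx": 22,"ty": -14,"grip": 0},{"tx": 13,"ty": -8,"grip": 0}]'

```text
schema error: expected keys tx, ty, tz, ax, ay, az, grip
```

Call:
step_arm --targets '[{"az": 0.12,"grip": 0},{"az": 0.125,"grip": 0},{"az": 0.125,"grip": 0},{"az": 0.12,"grip": 0},{"grip": 0}]'

```text
schema error: expected keys tx, ty, tz, ax, ay, az, grip
```

```bash
python3 - <<'E'
from plant import robot
from h import *
s=robot.read_state(); print({k:np.round(v,4).tolist() for k,v in s.items()}); print(Ro.from_rotvec(s["orientation"]).as_matrix().round(4))
c=robot.read_camera("wrist"); pickle.dump(c,open("pics/w1.pkl","wb")); cv2.imwrite("pics/w1.png",c["frame"])
E
```

```text
{'t': 0.15, 'q': [-1.2674, 0.131, 1.489, -0.0, 1.523, -0.0854], 'dq': [-0.0001, -0.0015, -0.002, 0.003, -0.0014, 0.0013], 'joint_torque': [0.0011, -56.0478, -49.2334, 0.0769, 0.0306, -0.0001], 'tool_pos': [0.2273, -0.5548, 0.2318], 'orientation': [-3.081, -0.6066, 0.0003], 'force': [-0.0785, 0.6155, 0.0404], 'wrist_torque': [-0.0278, -0.0272, -0.0011], 'opening': 0.0928}
[[ 9.254e-01  3.791e-01 -4.000e-04]
 [ 3.791e-01 -9.254e-01  1.300e-03]
 [ 1.000e-04 -1.400e-03 -1.000e+00]]
```

View pics/w1.png

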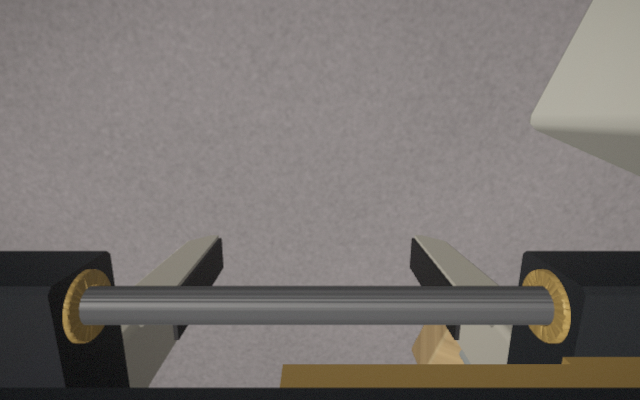

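The calls were refused because every key is required, so nothing moved. I'll resend with all keys.

Call:
step_arm --targets '[{"tx": 10,"ty": -6,"tz": 0,"ax": 0,"ay": 0,"az": 0,"grip": 0},{"tx": 22,"ty": -14,"tz": 0,"ax": 0,"ay": 0,"az": 0,"grip": 0},{"tx": 35.5,"ty": -22.3,"tz": -2,"ax": 0,"ay": 0,"az": 0,"grip": 0},{"tx": 35.5,"ty": -22.3,"tz": -2,"ax": 0,"ay": 0,"az": 0,"grip": 0},{"tx": 35.5,"ty": -22.3,"tz": -2,"ax": 0,"ay": 0,"az": 0,"grip": 0},{"tx": 35.5,"ty": -22.3,"tz": -2,"ax": 0,"ay": 0,"az": 0,"grip": 0},{"tx": 35.5,"ty": -22.3,"tz": -2,"ax": 0,"ay": 0,"az": 0,"grip": 0},{"tx": 35.5,"ty": -22.3,"tz": -2,"ax": 0,"ay": 0,"az": 0,"grip": 0},{"tx": 35.5,"ty": -22.3,"tz": -2,"ax": 0,"ay": 0,"az": 0,"grip": 0},{"tx": 35.5,"ty": -22.3,"tz": -2,"ax": 0,"ay": 0,"az": 0,"grip": 0},{"tx": 35.5,"ty": -22.3,"tz": -2,"ax": 0,"ay": 0,"az": 0,"grip": 0},{"tx": 35.5,"ty": -22.3,"tz": -2,"ax": 0,"ay": 0,"az": 0,"grip": 0},{"tx": 35.5,"ty": -22.3,"tz": 0,"ax": 0,"ay": 0,"az": 0,"grip": 0},{"tx": 35.5,"ty": -22.3,"tz": 0,"ax": 0,"ay": 0,"az": 0,"grip": 0},{"tx": 35.5,"ty": -22.3,"tz": 0,"ax": 0,"ay": 0,"az": 0,"grip": 0},{"tx": 35.5,"ty": -22.3,"tz": 0,"ax": 0,"ay": 0,"az": 0,"grip": 0},{"tx": 35.5,"ty": -22.3,"tz": 0,"ax": 0,"ay": 0,"az": 0,"grip": 0},{"tx": 35.5,"ty": -22.3,"tz": 0,"ax": 0,"ay": 0,"az": 0,"grip": 0},{"tx": 22,"ty": -14,"tz": 0,"ax": 0,"ay": 0,"az": 0,"grip": 0},{"tx": 13,"ty": -8,"tz": 0,"ax": 0,"ay": 0,"az": 0,"grip": 0}]'

```text
t: 2.2
tool_pos: [0.6642, 0.0578, 0.2521]
orientation: [-3.081, -0.61, 0.001]
force: [-1.0, -0.3, -0.8]
opening: 0.093
```

Call:
step_arm --targets '[{"tx": 0,"ty": 0,"tz": 0,"ax": 0,"ay": 0,"az": 0.12,"grip": 0},{"tx": 0,"ty": 0,"tz": 0,"ax": 0,"ay": 0,"az": 0.125,"grip": 0},{"tx": 0,"ty": 0,"tz": 0,"ax": 0,"ay": 0,"az": 0.125,"grip": 0},{"tx": 0,"ty": 0,"tz": 0,"ax": 0,"ay": 0,"az": 0.12,"grip": 0},{"tx": 0,"ty": 0,"tz": 0,"ax": 0,"ay": 0,"az": 0,"grip": 0}]'

```text
t: 2.7
tool_pos: [0.6635, 0.0553, 0.2525]
orientation: [-3.137, 0.161, 0.001]
force: [-0.3, 0.1, 1.0]
opening: 0.093
```

```bash
python3 - <<'E'
from plant import robot
from h import *
s=robot.read_state(); print({k:np.round(v,4).tolist() for k,v in s.items()}); print(Ro.from_rotvec(s["orientation"]).as_matrix().round(4))
c=robot.read_camera("wrist"); pickle.dump(c,open("pics/w2.pkl","wb")); cv2.imwrite("pics/w2.png",c["frame"])
E
```

```text
{'t': 2.7, 'q': [0.006, 0.302, 1.256, 0.0002, 1.584, 1.6796], 'dq': [-0.0005, -0.0006, -0.0019, -0.0014, -0.0009, -0.1474], 'joint_torque': [-0.0842, -65.1178, -49.7255, -0.0107, -0.083, 2.2939], 'tool_pos': [0.6635, 0.0553, 0.2525], 'orientation': [-3.1373, 0.1613, 0.0007], 'force': [-0.2839, 0.0608, 1.0396], 'wrist_torque': [0.0763, 0.011, 0.0366], 'opening': 0.093}
[[ 9.947e-01 -1.026e-01 -4.000e-04]
 [-1.026e-01 -9.947e-01  2.000e-04]
 [-4.000e-04 -1.000e-04 -1.000e+00]]
```

View pics/w2.png

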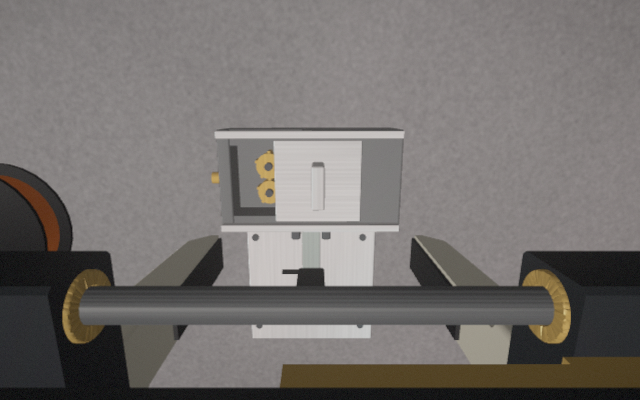

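The wrist view shows the feeder square in the image, with the tab at (318,187), the cover edges at columns 275 and 361, and the handle partly hidden behind the gripper rod. I'll measure from this.

```bash
python3 - <<'E'
import cv2
a=cv2.imread("pics/w2.png")[120:345,205:415]; cv2.imwrite("pics/w2z.png",cv2.resize(a,None,fx=2.66,fy=2.66,interpolation=cv2.INTER_CUBIC))
a=cv2.imread("pics/w2.png")[120:240,205:415]; cv2.imwrite("pics/w2y.png",cv2.resize(a,None,fx=3.8,fy=3.8,interpolation=cv2.INTER_CUBIC))
E
```

```text
(no output)
```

View pics/w2y.png

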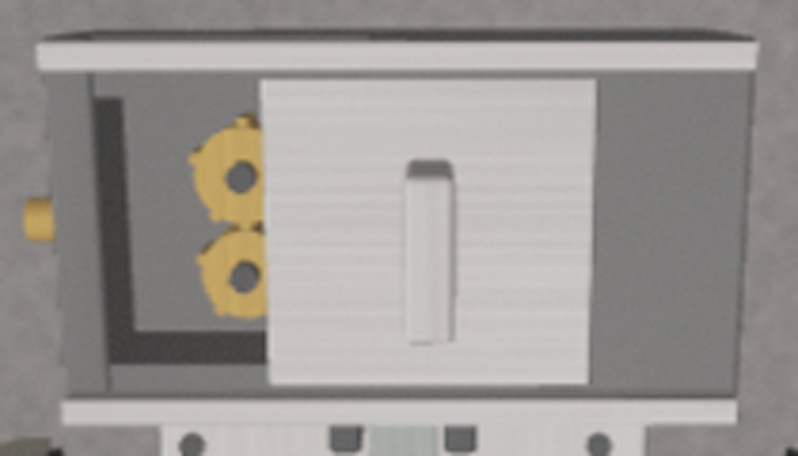

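```bash
python3 - <<'E'
from h import *
c=pickle.load(open("pics/w2.pkl","rb"))
z=lambda x,y:(205+(x+.5)/3.8-.5,120+(y+.5)/3.8-.5)
P=lambda x,y,h:ray(c,z(x,y),h)[:2]
fl,fr,nl,nr=P(38,44,.068),P(757,44,.068),P(62,424,.068),P(737,424,.068)
cfl,cfr,cnl,cnr=P(262,79,.062),P(597,79,.062),P(270,384,.062),P(589,384,.062)
print("guide len",np.linalg.norm(fl-fr),np.linalg.norm(nl-nr),"span",np.linalg.norm((fl+fr-nl-nr)/2))
print("cover",np.linalg.norm(cfl-cfr),np.linalg.norm(cnl-cnr),np.linalg.norm(cfl-cnl))
cov=np.mean([cfl,cfr,cnl,cnr],0); gc=np.mean([fl,fr,nl,nr],0)
d=fl-fr; print("yaw",np.degrees(np.arctan2(-d[0],d[1])),np.degrees(np.arctan2(-(cfl-cfr)[0],(cfl-cfr)[1])),np.degrees(np.arctan2(-(nl-nr)[0],(nl-nr)[1])))
yaw=np.arctan2(-d[0],d[1]); R=np.array([[np.cos(yaw),-np.sin(yaw)],[np.sin(yaw),np.cos(yaw)]])
print("feeder",gc,"cover",cov,"rel",R.T@(cov-gc)*1e3)
tab=np.mean([P(408,178,.096),P(452,178,.096),P(408,341,.096),P(452,341,.096)],0); print("tab",tab,R.T@(tab-gc)*1e3)
E
```

```text
guide len 0.1751144534205594 0.17589197337004903 span 0.09712189551217125
cover 0.08354506513032121 0.08398651812864588 0.0792365321293137
yaw -5.826954581827051 -5.827110990817391 -5.828760527157937
feeder [0.66809248 0.05962911] cover [0.66743645 0.05182647] rel [ 0.13951587 -7.82892917]
tab [0.66768448 0.05183026] [ 0.38588735 -7.79997916]
```

Call:
step_arm --squeeze 20 --targets '[{"tx": 4.3,"ty": 3.1,"tz": 15,"ax": 0,"ay": 0,"az": 0,"grip": 0},{"tx": 0,"ty": 0,"tz": 30,"ax": 0,"ay": 0,"az": 0,"grip": 100},{"tx": 0,"ty": 0,"tz": 35,"ax": 0,"ay": 0,"az": 0,"grip": 100},{"tx": 0,"ty": 0,"tz": 35,"ax": 0,"ay": 0,"az": 0,"grip": 100},{"tx": 0,"ty": 0,"tz": 30,"ax": 0,"ay": 0,"az": 0,"grip": 100},{"tx": 0,"ty": 0,"tz": 20,"ax": 0,"ay": 0,"az": 0,"grip": 100},{"tx": 0,"ty": 0,"tz": 4,"ax": 0,"ay": 0,"az": 0,"grip": 100},{"tx": 0,"ty": 0,"tz": 0,"ax": 0,"ay": 0,"az": 0,"grip": 100}]'

```text
t: 3.55
tool_pos: [0.667, 0.0509, 0.0821]
orientation: [3.138, -0.157, -0.004]
force: [-0.2, -0.3, 0.5]
opening: 0.0568
```

```bash
python3 - <<'E'
from plant import robot
from h import *
s=robot.read_state(); print({k:np.round(v,4).tolist() for k,v in s.items()})
c=robot.read_camera("wrist"); pickle.dump(c,open("pics/w3.pkl","wb")); cv2.imwrite("pics/w3.png",c["frame"])
E
```

```text
{'t': 3.55, 'q': [-0.0005, 0.4236, 1.4211, 0.0, 1.2994, 1.6703], 'dq': [0.0016, -0.0314, -0.037, -0.0004, 0.0126, 0.0067], 'joint_torque': [-0.0132, -65.8903, -44.8601, 0.0057, -0.2456, -0.0376], 'tool_pos': [0.667, 0.0509, 0.0821], 'orientation': [3.1376, -0.157, -0.0039], 'force': [-0.2441, -0.2983, 0.4843], 'wrist_torque': [0.0363, -0.0094, -0.01], 'opening': 0.0568}
```

View pics/w3.png

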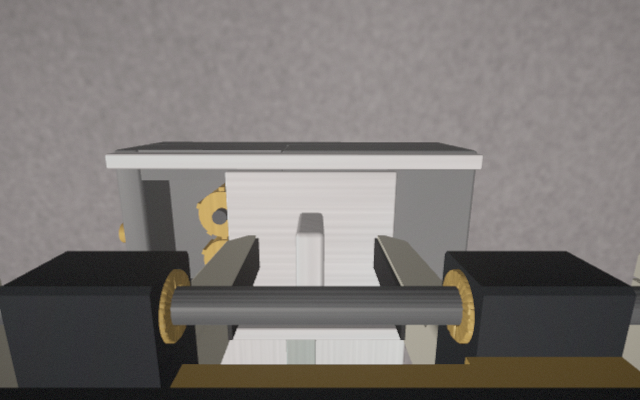

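The tab at (310,255) sits between the two fingers at columns 258 and 375. Closing on it now.

Call:
step_arm --squeeze 20 --targets '[{"tx": 0,"ty": 0,"tz": 0,"ax": 0,"ay": 0,"az": 0,"grip": 255},{"tx": 0,"ty": 0,"tz": 0,"ax": 0,"ay": 0,"az": 0,"grip": 255},{"tx": 0,"ty": 0,"tz": 0,"ax": 0,"ay": 0,"az": 0,"grip": 255},{"tx": 0,"ty": 0,"tz": 0,"ax": 0,"ay": 0,"az": 0,"grip": 255},{"tx": 0,"ty": 0,"tz": 0,"ax": 0,"ay": 0,"az": 0,"grip": 255},{"tx": 0,"ty": 0,"tz": 0,"ax": 0,"ay": 0,"az": 0,"grip": 255}]'

```text
t: 4.2
tool_pos: [0.668, 0.0512, 0.0839]
orientation: [-3.137, 0.159, -0.0]
force: [-0.7, 2.5, 0.2]
opening: 0.0132
```

Call:
step_arm --targets '[{"tx": 0,"ty": -2,"tz": 0,"ax": 0,"ay": 0,"az": 0,"grip": 255},{"tx": 0,"ty": -5,"tz": 0,"ax": 0,"ay": 0,"az": 0,"grip": 255},{"tx": 0,"ty": -8,"tz": 0,"ax": 0,"ay": 0,"az": 0,"grip": 255},{"tx": 0,"ty": -8,"tz": 0,"ax": 0,"ay": 0,"az": 0,"grip": 255},{"tx": 0,"ty": -8,"tz": 0,"ax": 0,"ay": 0,"az": 0,"grip": 255},{"tx": 0,"ty": -6,"tz": 0,"ax": 0,"ay": 0,"az": 0,"grip": 255},{"tx": 0,"ty": -4,"tz": 0,"ax": 0,"ay": 0,"az": 0,"grip": 255},{"tx": 0,"ty": -3,"tz": 0,"ax": 0,"ay": 0,"az": 0,"grip": 255},{"tx": 0,"ty": -2,"tz": 0,"ax": 0,"ay": 0,"az": 0,"grip": 255}]'

```text
t: 5.1
tool_pos: [0.6726, 0.0971, 0.0838]
orientation: [-3.138, 0.159, -0.0]
force: [-1.6, -2.3, 3.1]
opening: 0.0119
```

Call:
step_arm --targets '[{"tx": 0,"ty": -1.5,"tz": 0,"ax": 0,"ay": 0,"az": 0,"grip": 255},{"tx": 0,"ty": -1.5,"tz": 0,"ax": 0,"ay": 0,"az": 0,"grip": 255}]'

```text
t: 5.3
tool_pos: [0.6729, 0.0997, 0.0838]
orientation: [-3.138, 0.159, -0.0]
force: [-0.5, -2.4, 4.0]
opening: 0.0121
```

Call:
step_arm --targets '[{"tx": 0,"ty": -1,"tz": 0,"ax": 0,"ay": 0,"az": 0,"grip": 255},{"tx": 0,"ty": 0,"tz": 0,"ax": 0,"ay": 0,"az": 0,"grip": 255}]'

```text
t: 5.5
tool_pos: [0.673, 0.1009, 0.0838]
orientation: [-3.137, 0.159, -0.0]
force: [-1.7, -1.0, 3.6]
opening: 0.0122
```

Call:
step_arm --targets '[{"tx": 0,"ty": -1,"tz": 0,"ax": 0,"ay": 0,"az": 0,"grip": 255},{"tx": 0,"ty": 0,"tz": 0,"ax": 0,"ay": 0,"az": 0,"grip": 255}]'

```text
t: 5.7
tool_pos: [0.6731, 0.1018, 0.0838]
orientation: [-3.137, 0.159, -0.0]
force: [0.3, -1.7, 5.4]
opening: 0.0117
```

Call:
step_arm --targets '[{"tx": 0,"ty": -1,"tz": 0,"ax": 0,"ay": 0,"az": 0,"grip": 255},{"tx": 0,"ty": 0,"tz": 0,"ax": 0,"ay": 0,"az": 0,"grip": 255}]'

```text
t: 5.9
tool_pos: [0.6732, 0.1029, 0.0838]
orientation: [-3.137, 0.159, -0.0]
force: [-1.2, -1.2, 4.8]
opening: 0.0122
```

```bash
python3 - <<'E'
from plant import robot
from h import *
c=robot.read_camera("wrist"); pickle.dump(c,open("pics/w4.pkl","wb")); cv2.imwrite("pics/w4.png",c["frame"])
c=robot.read_camera("scene"); a=c["frame"][183:283,298:398]; cv2.imwrite("pics/s4.png",cv2.resize(a,None,fx=5.5,fy=5.5,interpolation=cv2.INTER_CUBIC))
E
```

```text
(no output)
```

View pics/w4.png

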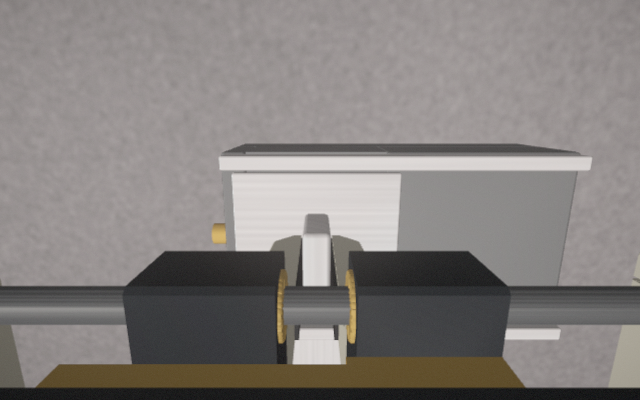

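View pics/s4.png

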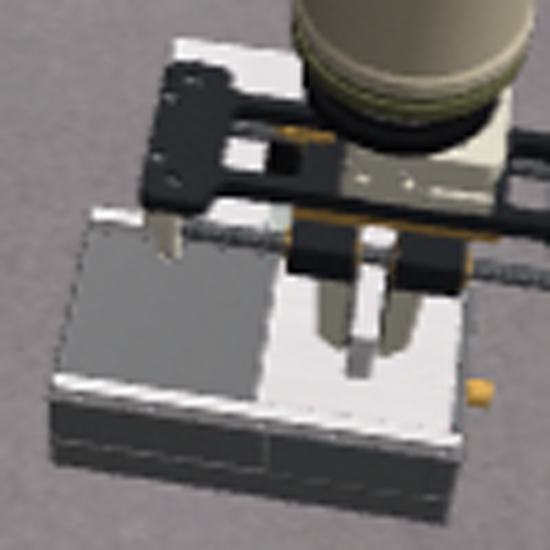

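The cover's left edge at (233,174) is close to the housing end at (222,160). I'll check the gap and keep pushing until the stop shows up in the force.

```bash
python3 - <<'E'
from h import *
c=pickle.load(open("pics/w4.pkl","rb"))
g=[ray(c,(221.5,158),.068)[:2],ray(c,(589.5,158),.068)[:2]]
e=[ray(c,(233,174),.062)[:2],ray(c,(400.5,174),.062)[:2]]
d=g[0]-g[1];u=d/np.linalg.norm(d);m=(g[0]+g[1])/2
print(np.linalg.norm(d),[float((x-m)@u) for x in e],np.degrees(np.arctan2(-u[0],u[1])))
E
```

```text
0.17324102359777005 [0.08303439918731101, 0.0005041004838300122] -5.740228602891593
```

Call:
step_arm --targets '[{"tx": 0,"ty": -1,"tz": 0,"ax": 0,"ay": 0,"az": 0,"grip": 255},{"tx": 0,"ty": -1,"tz": 0,"ax": 0,"ay": 0,"az": 0,"grip": 255},{"tx": 0,"ty": 0,"tz": 0,"ax": 0,"ay": 0,"az": 0,"grip": 255}]'

```text
t: 6.3
tool_pos: [0.6732, 0.1031, 0.0837]
orientation: [3.135, -0.16, -0.001]
force: [-2.2, -8.1, 6.2]
opening: 0.0117
```

Call:
step_arm --targets '[{"tx": 0,"ty": -1,"tz": 0,"ax": 0,"ay": 0,"az": 0,"grip": 255},{"tx": 0,"ty": 0,"tz": 0,"ax": 0,"ay": 0,"az": 0,"grip": 255}]'

```text
t: 6.5
tool_pos: [0.6733, 0.1032, 0.0838]
orientation: [3.134, -0.16, -0.001]
force: [-2.9, -11.9, 7.8]
opening: 0.0117
```

The end stop is confirmed: the force rose to 12 N with no further motion, and the image puts the cover centre at y = 41.8 mm against the 42 mm expected. I'll release, rise, move over the handle and turn the jaws 90° so they close along the pull direction.

Call:
step_arm --targets '[{"tx": 0,"ty": 0,"tz": 0,"ax": 0,"ay": 0,"az": 0,"grip": 100},{"tx": 0,"ty": 0,"tz": 0,"ax": 0,"ay": 0,"az": 0,"grip": 100},{"tx": 0,"ty": 0,"tz": 0,"ax": 0,"ay": 0,"az": 0,"grip": 100},{"tx": 0,"ty": 0,"tz": -10,"ax": 0,"ay": 0,"az": 0,"grip": 100},{"tx": 0,"ty": 0,"tz": -25,"ax": 0,"ay": 0,"az": 0,"grip": 100},{"tx": 0,"ty": 0,"tz": -35,"ax": 0,"ay": 0,"az": 0,"grip": 100},{"tx": 0,"ty": 0,"tz": -35,"ax": 0,"ay": 0,"az": 0,"grip": 100},{"tx": -15,"ty": 6,"tz": -25,"ax": 0,"ay": 0,"az": 0,"grip": 100},{"tx": -30,"ty": 12,"tz": 0,"ax": 0,"ay": 0,"az": 0,"grip": 100},{"tx": -30,"ty": 12,"tz": 0,"ax": 0,"ay": 0,"az": 0,"grip": 100},{"tx": -27,"ty": 11,"tz": 0,"ax": 0,"ay": 0,"az": 0,"grip": 100},{"tx": -13.5,"ty": 5,"tz": 0,"ax": 0,"ay": 0,"az": 0,"grip": 100}]'

```text
t: 7.7
tool_pos: [0.5522, 0.0715, 0.2145]
orientation: [-3.137, 0.159, -0.001]
force: [-0.2, 0.8, -0.3]
opening: 0.0565
```

Call:
step_arm --targets '[{"tx": 0,"ty": 0,"tz": 0,"ax": 0,"ay": 0,"az": -0.07,"grip": 100},{"tx": 0,"ty": 0,"tz": 0,"ax": 0,"ay": 0,"az": -0.14,"grip": 100},{"tx": 0,"ty": 0,"tz": 0,"ax": 0,"ay": 0,"az": -0.14,"grip": 100},{"tx": 0,"ty": 0,"tz": 0,"ax": 0,"ay": 0,"az": -0.14,"grip": 100},{"tx": 0,"ty": 0,"tz": 0,"ax": 0,"ay": 0,"az": -0.14,"grip": 100},{"tx": 0,"ty": 0,"tz": 0,"ax": 0,"ay": 0,"az": -0.14,"grip": 100},{"tx": 0,"ty": 0,"tz": 0,"ax": 0,"ay": 0,"az": -0.14,"grip": 100},{"tx": 0,"ty": 0,"tz": 0,"ax": 0,"ay": 0,"az": -0.14,"grip": 100},{"tx": 0,"ty": 0,"tz": 0,"ax": 0,"ay": 0,"az": -0.14,"grip": 100},{"tx": 0,"ty": 0,"tz": 0,"ax": 0,"ay": 0,"az": -0.14,"grip": 100},{"tx": 0,"ty": 0,"tz": 0,"ax": 0,"ay": 0,"az": -0.14,"grip": 100},{"tx": 0,"ty": 0,"tz": 0,"ax": 0,"ay": 0,"az": -0.1,"grip": 100},{"tx": 0,"ty": 0,"tz": 0,"ax": 0,"ay": 0,"az": 0,"grip": 100},{"tx": 0,"ty": 0,"tz": 0,"ax": 0,"ay": 0,"az": 0,"grip": 100}]'

```text
t: 9.1
tool_pos: [0.5539, 0.0719, 0.2141]
orientation: [2.335, 2.102, 0.001]
force: [-0.1, -0.7, -0.4]
opening: 0.0561
```

```bash
python3 - <<'E'
from plant import robot
from h import *
s=robot.read_state(); print({k:np.round(v,4).tolist() for k,v in s.items()}); print(Ro.from_rotvec(s["orientation"]).as_matrix().round(4))
for n in ("wrist","top","scene"):
    c=robot.read_camera(n); pickle.dump(c,open(f"pics/{n}5.pkl","wb")); cv2.imwrite(f"pics/{n}5.png",c["frame"])
    if n=="scene": a=c["frame"][183:283,298:398]; cv2.imwrite("pics/s5z.png",cv2.resize(a,None,fx=5.5,fy=5.5,interpolation=cv2.INTER_CUBIC))
E
```

```text
{'t': 9.1, 'q': [0.0371, 0.0273, 1.6306, 0.0002, 1.4832, 0.1419], 'dq': [-0.0003, 0.0008, 0.0016, -0.0008, -0.0024, 0.0013], 'joint_torque': [0.0128, -50.3117, -48.8761, 0.0842, 0.0135, -0.3206], 'tool_pos': [0.5539, 0.0719, 0.2141], 'orientation': [2.3346, 2.1019, 0.0008], 'force': [-0.1131, -0.7287, -0.4403], 'wrist_torque': [-0.0155, -0.1036, 0.0603], 'opening': 0.0561}
[[ 1.046e-01  9.945e-01  5.000e-04]
 [ 9.945e-01 -1.046e-01  2.000e-04]
 [ 2.000e-04  5.000e-04 -1.000e+00]]
```

View pics/wrist5.png

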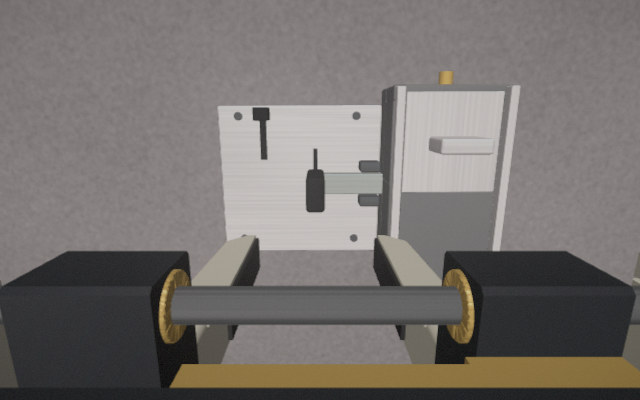

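View pics/s5z.png

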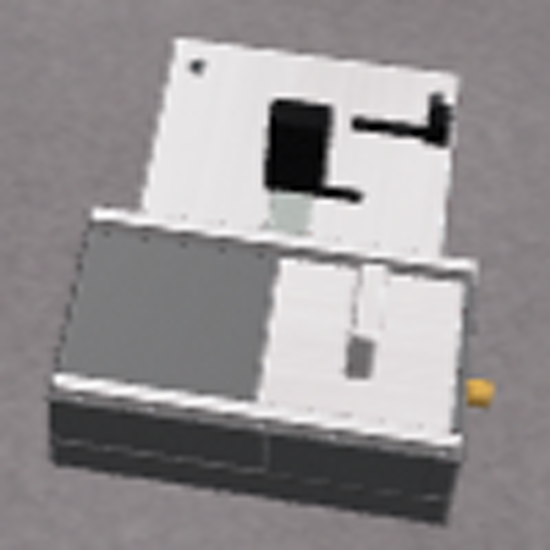

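The cover stayed shut. The wrist view shows the handle at (315,190), the pointer finger at (315,158), and the mark bar at (264,140) with its block at (261,113). Now I'll measure pointer and mark to sub-pixel.

```bash
cat >> h.py <<'E'
def centre(c,rows,lo,hi,thr=None):
    """dark-bar column centre per row (intensity-weighted darkness)"""
    g=cv2.cvtColor(c["frame"],cv2.COLOR_BGR2GRAY).astype(float); out=[]
    for r in rows:
        s=g[r,lo:hi]; bg=np.median(s); w=np.clip(bg-s-40,0,None)
        if w.sum()>0: out.append(((w*np.arange(lo,hi)).sum()/w.sum(),r,w.sum()/(bg-40-20)))
    return out
E
python3 - <<'E'
from h import *
c=pickle.load(open("pics/wrist5.pkl","rb"))
yaw=np.radians(-5.83);R=np.array([[np.cos(yaw),-np.sin(yaw)],[np.sin(yaw),np.cos(yaw)]]);o=np.array([.6681,.0596])
F=lambda w:(R.T@(np.asarray(w)[:2]-o)*1e3).round(2)
for u,v,w in centre(c,range(152,167,3),305,328): print("ptr",round(u,2),v,round(w,1),F(ray(c,(u,v),.018)))
for u,v,w in centre(c,range(122,160,4),250,280): print("mark",round(u,2),v,round(w,1),F(ray(c,(u,v),.011)))
a=c["frame"][95:260,215:400]; cv2.imwrite("pics/w5z.png",cv2.resize(a,None,fx=3.6,fy=3.6,interpolation=cv2.INTER_CUBIC))
E
```

```text
ptr 314.93 152 2.0 [-114.85   30.76]
ptr 314.9 155 2.0 [-114.89   27.86]
ptr 314.98 158 2.2 [-114.82   24.95]
ptr 315.03 161 2.2 [-114.78   22.02]
ptr 315.0 164 2.2 [-114.82   19.09]
mark 262.36 122 4.0 [-165.81   59.15]
mark 262.45 126 4.1 [-165.87   55.36]
mark 262.59 130 4.0 [-165.88   51.54]
mark 262.81 134 3.9 [-165.81   47.7 ]
mark 262.82 138 3.8 [-165.94   43.85]
mark 263.15 142 3.8 [-165.77   39.97]
mark 263.25 146 3.9 [-165.82   36.08]
mark 263.35 150 3.9 [-165.86   32.16]
mark 263.52 154 3.8 [-165.84   28.22]
mark 263.59 158 3.8 [-165.92   24.26]
```

View pics/w5z.png

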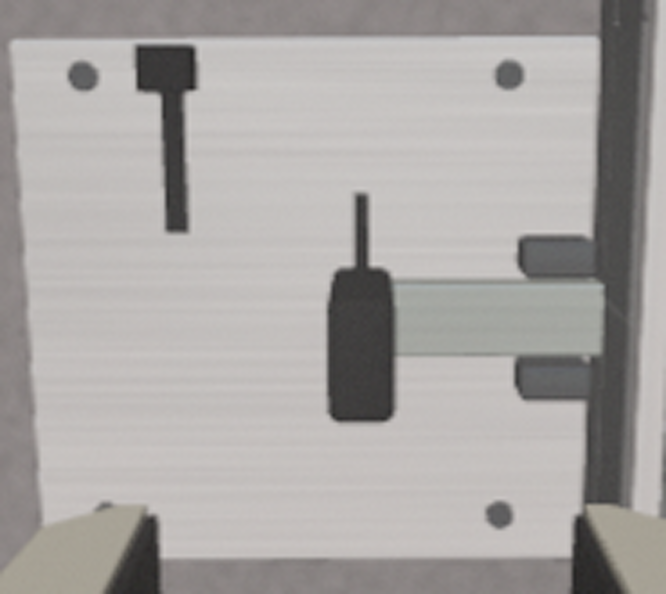

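The measured stroke is 51.0 mm and the TCP is already centred over the handle. Descending and gripping.

Call:
step_arm --squeeze 40 --targets '[{"tx": -0.6,"ty": 0,"tz": 10,"ax": 0,"ay": 0,"az": 0,"grip": 100},{"tx": 0,"ty": 0,"tz": 25,"ax": 0,"ay": 0,"az": 0,"grip": 100},{"tx": 0,"ty": 0,"tz": 35,"ax": 0,"ay": 0,"az": 0,"grip": 100},{"tx": 0,"ty": 0,"tz": 35,"ax": 0,"ay": 0,"az": 0,"grip": 100},{"tx": 0,"ty": 0,"tz": 30,"ax": 0,"ay": 0,"az": 0,"grip": 100},{"tx": 0,"ty": 0,"tz": 18,"ax": 0,"ay": 0,"az": 0,"grip": 100},{"tx": 0,"ty": 0,"tz": 10,"ax": 0,"ay": 0,"az": 0,"grip": 100},{"tx": 0,"ty": 0,"tz": 0,"ax": 0,"ay": 0,"az": 0,"grip": 100},{"tx": 0,"ty": 0,"tz": 0,"ax": 0,"ay": 0,"az": 0,"grip": 100}]'

```text
t: 10.15
tool_pos: [0.5543, 0.071, 0.0513]
orientation: [2.332, 2.105, 0.001]
force: [0.1, -0.1, 0.9]
opening: 0.0568
```

Call:
step_arm --targets '[{"tx": 0,"ty": 0,"tz": 0,"ax": 0,"ay": 0,"az": 0,"grip": 255},{"tx": 0,"ty": 0,"tz": 0,"ax": 0,"ay": 0,"az": 0,"grip": 255},{"tx": 0,"ty": 0,"tz": 0,"ax": 0,"ay": 0,"az": 0,"grip": 255},{"tx": 0,"ty": 0,"tz": 0,"ax": 0,"ay": 0,"az": 0,"grip": 255},{"tx": 0,"ty": 0,"tz": 0,"ax": 0,"ay": 0,"az": 0,"grip": 255},{"tx": 0,"ty": 0,"tz": 0,"ax": 0,"ay": 0,"az": 0,"grip": 255},{"tx": 0,"ty": 0,"tz": 0,"ax": 0,"ay": 0,"az": 0,"grip": 255}]'

```text
t: 10.85
tool_pos: [0.553, 0.0711, 0.0507]
orientation: [-2.331, -2.105, 0.002]
force: [-4.9, 0.5, 5.5]
opening: 0.0157
```

```bash
python3 - <<'E'
from plant import robot
from h import *
s=robot.read_state(); print({k:np.round(v,4).tolist() for k,v in s.items()}); print(Ro.from_rotvec(s["orientation"]).as_matrix().round(4))
for n in ("wrist",):
    c=robot.read_camera(n); pickle.dump(c,open(f"pics/{n}6.pkl","wb")); cv2.imwrite(f"pics/{n}6.png",c["frame"])
E
```

```text
{'t': 10.85, 'q': [0.0359, 0.183, 1.7768, 0.0001, 1.1835, 0.1377], 'dq': [0.0001, 0.0004, 0.0006, 0.002, 0.0006, 0.001], 'joint_torque': [-0.4929, -51.6301, -44.4009, -0.0301, -1.6488, 0.0102], 'tool_pos': [0.553, 0.0711, 0.0507], 'orientation': [-2.3308, -2.1047, 0.0019], 'force': [-4.9152, 0.4646, 5.4814], 'wrist_torque': [-0.008, 0.5701, 0.0778], 'opening': 0.0157}
[[ 1.017e-01  9.948e-01 -1.700e-03]
 [ 9.948e-01 -1.017e-01  0.000e+00]
 [-2.000e-04 -1.700e-03 -1.000e+00]]
```

View pics/wrist6.png

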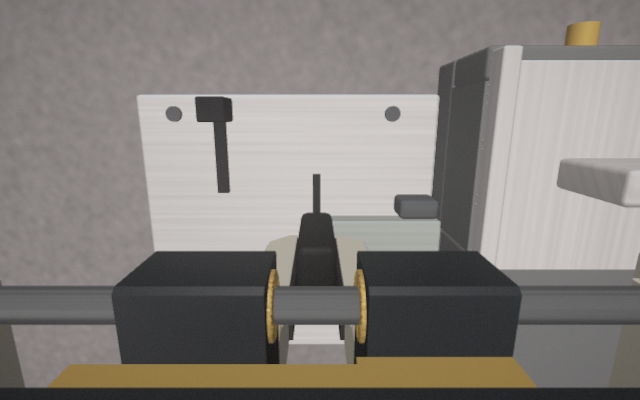

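The handle is gripped (opening 15.7 mm) and both pointer (317,190) and mark (221,155) are in view. Pulling most of the way, about 47 mm, then measuring.

Call:
step_arm --targets '[{"tx": 0,"ty": -2,"tz": 0,"ax": 0,"ay": 0,"az": 0,"grip": 255},{"tx": 0,"ty": -4,"tz": 0,"ax": 0,"ay": 0,"az": 0,"grip": 255},{"tx": 0,"ty": -5,"tz": 0,"ax": 0,"ay": 0,"az": 0,"grip": 255},{"tx": 0,"ty": -6,"tz": 0,"ax": 0,"ay": 0,"az": 0,"grip": 255},{"tx": 0,"ty": -6,"tz": 0,"ax": 0,"ay": 0,"az": 0,"grip": 255},{"tx": 0,"ty": -6,"tz": 0,"ax": 0,"ay": 0,"az": 0,"grip": 255},{"tx": 0,"ty": -6,"tz": 0,"ax": 0,"ay": 0,"az": 0,"grip": 255},{"tx": 0,"ty": -5,"tz": 0,"ax": 0,"ay": 0,"az": 0,"grip": 255},{"tx": 0,"ty": -4,"tz": 0,"ax": 0,"ay": 0,"az": 0,"grip": 255},{"tx": 0,"ty": -3,"tz": 0,"ax": 0,"ay": 0,"az": 0,"grip": 255},{"tx": 0,"ty": 0,"tz": 0,"ax": 0,"ay": 0,"az": 0,"grip": 255},{"tx": 0,"ty": 0,"tz": 0,"ax": 0,"ay": 0,"az": 0,"grip": 255}]'

```text
t: 12.1
tool_pos: [0.5079, 0.0757, 0.0507]
orientation: [2.331, 2.104, 0.003]
force: [8.5, -0.6, -6.8]
opening: 0.0158
```

```bash
cat > m.py <<'E'
import sys
from plant import robot
from h import *
n=sys.argv[1]
s=robot.read_state(); print({k:np.round(s[k],4).tolist() for k in("t","tool_pos","force","opening")})
for k in ("wrist","scene"):
    c=robot.read_camera(k); pickle.dump(c,open(f"pics/{k}{n}.pkl","wb")); cv2.imwrite(f"pics/{k}{n}.png",c["frame"])
E
python3 m.py 7
```

```text
{'t': 12.1, 'tool_pos': [0.5079, 0.0757, 0.0507], 'force': [8.4918, -0.6326, -6.8075], 'opening': 0.0158}
```

View pics/wrist7.png

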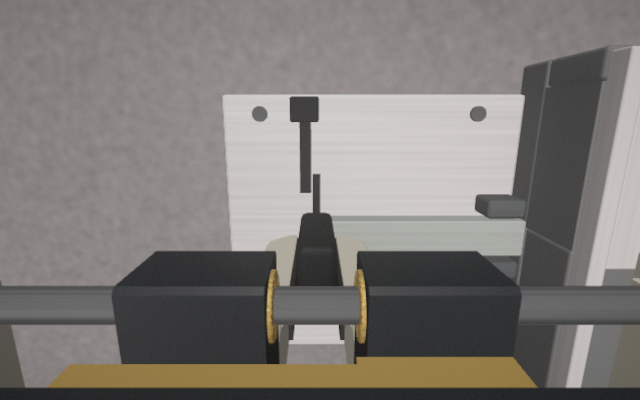

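```bash
cat > g.py <<'E'
import sys
from h import *
n=sys.argv[1]; pl,ph,ml,mh=map(int,sys.argv[2:6])
c=pickle.load(open(f"pics/wrist{n}.pkl","rb"))
yaw=np.radians(-5.83);R=np.array([[np.cos(yaw),-np.sin(yaw)],[np.sin(yaw),np.cos(yaw)]]);o=np.array([.6681,.0596])
F=lambda w:(R.T@(np.asarray(w)[:2]-o)*1e3)
p=[];m=[]
for u,v,w in centre(c,range(196,211,2),pl,ph): p.append(F(ray(c,(u,v),.018)));print("p",round(u,2),v,round(w,1),p[-1].round(2))
for u,v,w in centre(c,range(126,170,6),ml,mh): m.append(F(ray(c,(u,v),.011)));print("m",round(u,2),v,round(w,1),m[-1].round(2))
print("to go",np.median(p,0)[0]-np.median(m,0)[0])
E
python3 g.py 7 309 327 290 322; python3 g.py 6 309 327 205 238
```

```text
p 315.82 196 4.2 [-160.25   22.59]
p 315.81 198 4.2 [-160.25   21.5 ]
p 315.81 200 4.3 [-160.25   20.41]
p 315.82 202 4.3 [-160.24   19.31]
p 315.79 204 4.3 [-160.26   18.21]
p 315.81 206 4.3 [-160.25   17.11]
p 315.8 208 4.3 [-160.26   16.  ]
p 315.8 210 4.4 [-160.25   14.89]
m 304.62 126 7.1 [-166.14   58.78]
m 304.82 132 7.0 [-166.06   55.68]
m 304.82 138 7.1 [-166.08   52.56]
m 304.82 144 6.9 [-166.1    49.41]
m 304.91 150 6.8 [-166.07   46.23]
m 304.92 156 6.8 [-166.09   43.03]
m 304.94 162 6.9 [-166.1    39.81]
m 304.94 168 6.8 [-166.13   36.56]
to go 5.844553547836313
p 316.05 196 4.2 [-114.94   22.6 ]
p 316.06 198 4.2 [-114.93   21.51]
p 316.05 200 4.3 [-114.93   20.42]
p 316.05 202 4.3 [-114.93   19.32]
p 316.05 204 4.3 [-114.93   18.22]
p 316.05 206 4.2 [-114.93   17.12]
p 316.06 208 4.3 [-114.92   16.01]
p 316.05 210 4.3 [-114.93   14.9 ]
m 219.42 126 8.3 [-165.85   58.73]
m 219.72 132 8.1 [-165.89   55.63]
m 220.09 138 8.1 [-165.89   52.51]
m 220.55 144 8.0 [-165.84   49.36]
m 220.87 150 7.6 [-165.87   46.19]
m 221.31 156 7.8 [-165.83   42.99]
m 221.6 162 7.6 [-165.88   39.76]
m 222.1 168 7.6 [-165.81   36.51]
to go 50.92687726627396
```

5.85 mm to go.

Call:
step_arm --targets '[{"tx": 0,"ty": -2,"tz": 0,"ax": 0,"ay": 0,"az": 0,"grip": 255},{"tx": 0,"ty": -2,"tz": 0,"ax": 0,"ay": 0,"az": 0,"grip": 255},{"tx": 0,"ty": -1,"tz": 0,"ax": 0,"ay": 0,"az": 0,"grip": 255},{"tx": 0,"ty": -0.9,"tz": 0,"ax": 0,"ay": 0,"az": 0,"grip": 255},{"tx": 0,"ty": 0,"tz": 0,"ax": 0,"ay": 0,"az": 0,"grip": 255},{"tx": 0,"ty": 0,"tz": 0,"ax": 0,"ay": 0,"az": 0,"grip": 255},{"tx": 0,"ty": 0,"tz": 0,"ax": 0,"ay": 0,"az": 0,"grip": 255}]'

```text
t: 12.9
tool_pos: [0.5023, 0.0763, 0.0508]
orientation: [2.33, 2.104, 0.003]
force: [10.5, -0.3, -8.6]
opening: 0.0161
```

```bash
python3 m.py 8; python3 g.py 8 306 327 300 335
```

```text
{'t': 12.9, 'tool_pos': [0.5023, 0.0763, 0.0508], 'force': [10.4967, -0.3135, -8.5614], 'opening': 0.0161}
p 315.84 196 4.5 [-165.92   22.59]
p 315.85 198 4.5 [-165.91   21.5 ]
p 315.82 200 4.5 [-165.92   20.41]
p 315.82 202 4.7 [-165.92   19.31]
p 315.82 204 4.6 [-165.92   18.21]
p 315.83 206 4.6 [-165.92   17.11]
p 315.83 208 4.5 [-165.92   16.  ]
p 315.83 210 4.7 [-165.92   14.89]
m 315.48 126 7.0 [-166.1    58.79]
m 315.51 132 7.0 [-166.08   55.69]
m 315.51 138 7.0 [-166.08   52.56]
m 315.5 144 6.8 [-166.08   49.41]
m 315.52 150 6.9 [-166.08   46.24]
m 315.53 156 6.9 [-166.07   43.04]
m 315.51 162 7.0 [-166.08   39.81]
m 315.5 168 6.8 [-166.08   36.56]
to go 0.1666101332052392
```

View pics/wrist8.png

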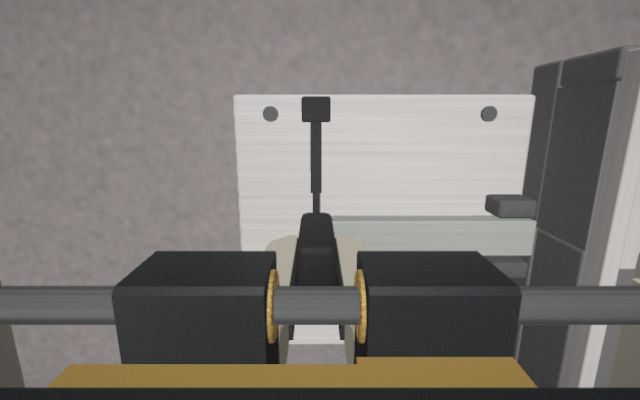

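The pointer at (316,200) is in line with the mark bar at (315.5,150), within 0.2 mm. I'll hold for a moment to check for drift and confirm the cover and bystanders.

Call:
step_arm --targets '[{"tx": 0,"ty": -0.1,"tz": 0,"ax": 0,"ay": 0,"az": 0,"grip": 255},{"tx": 0,"ty": 0,"tz": 0,"ax": 0,"ay": 0,"az": 0,"grip": 255},{"tx": 0,"ty": 0,"tz": 0,"ax": 0,"ay": 0,"az": 0,"grip": 255},{"tx": 0,"ty": 0,"tz": 0,"ax": 0,"ay": 0,"az": 0,"grip": 255},{"tx": 0,"ty": 0,"tz": 0,"ax": 0,"ay": 0,"az": 0,"grip": 255},{"tx": 0,"ty": 0,"tz": 0,"ax": 0,"ay": 0,"az": 0,"grip": 255},{"tx": 0,"ty": 0,"tz": 0,"ax": 0,"ay": 0,"az": 0,"grip": 255},{"tx": 0,"ty": 0,"tz": 0,"ax": 0,"ay": 0,"az": 0,"grip": 255}]'

```text
t: 13.8
tool_pos: [0.5023, 0.0763, 0.0508]
orientation: [2.33, 2.104, 0.004]
force: [10.2, 0.5, -7.6]
opening: 0.0157
```

```bash
python3 m.py 9; python3 g.py 9 306 327 300 335|tail -1
```

```text
{'t': 13.8, 'tool_pos': [0.5023, 0.0763, 0.0508], 'force': [10.1946, 0.463, -7.5649], 'opening': 0.0157}
to go 0.16706581459021663
```

View pics/scene9.png

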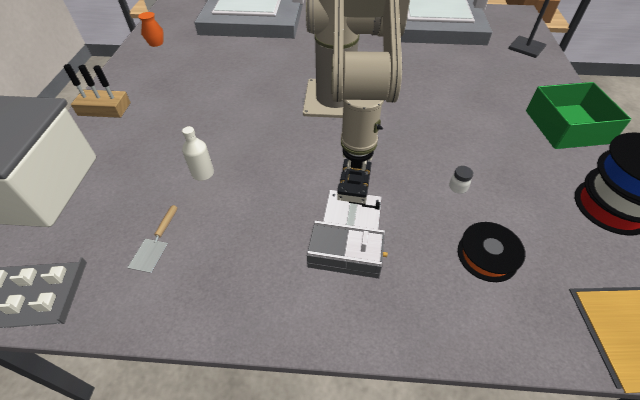

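The scene view shows the cover shut (tab at (364,240)). The bottle (199,157), jar (461,180), spool (491,250) and scraper (153,240) haven't moved. The grip holds with no drift, so I'm handing in.

```bash
python3 -c "
from plant import robot
print(robot.close_job())"
```

```text
the job is handed in; nothing more can be done
None
```

The feeder is ready for threading: the cover is fully shut, and the arm is holding the release handle with its pointer at the mark. I handed the job in at about 14 s.

- **Cover:** I gripped the tab and slid the cover about 50 mm to its end stop. The push rose to about 12 N with no further movement. The image put the cover's centre at 41.8 mm, against 42 mm when shut, and it was still shut in the last scene picture.
- **Handle:** I then pulled the handle out about 51 mm, gripping it across its thickness at 40 N. The last wrist picture shows the pointer 0.17 mm short of the mark's centre line. The last 0.1 mm move made no measurable difference.
- **Holding:** Over the 0.9 s check before handing in, neither the arm nor the pointer drifted. The spring pull was about 10 N, as expected.
- **Bystanders:** The bottle, jar, spool and scraper look unmoved in the last scene picture.

No check failed. My first two move calls were refused for missing keys, with nothing moved. While holding the handle, the wrist sensor also showed about -8 N vertically. I did not find the cause, but it stayed steady and far below the limits.

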